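# Park the power strip behind the post

### The job

Push the power strip along the desk into the grey parking bay, working its left end (the one with the cable gland) in at an angle behind the short post first and then swinging its right end in, until the strip lies flat and flush against the bay's back wall along its whole length. Only push it with the fingers, gently: do not grip it, lift it or tip it. Leave the jar, the film roll and the sample cup where they stand.

Things in the scene. Friction and masses are not known exactly. Their poses are not given: they have to be found in the camera images.
- strip: White power strip lying flat, sockets up; loose, 0.35 kg. Block 54 mm wide (x -27 to 27), 295 mm long (y -137 to 158), 42 mm high (47 at the switch near the -y end); a 12 mm thick cable gland sticks out 20 mm beyond the -y end. Origin on the underside. Starts in front of the bay, shifted right, gland end to the left, within 0.2 rad of parallel to the bay.
- strip_gland_end (a point): middle of the strip's end face that carries the gland (strip y = -137 mm), at the underside: the left end, which leads behind the post
- strip_plain_end (a point): middle of the strip's other, plain end face (strip y = 158 mm), at the underside: the right end
- bay: Grey sheet-metal parking bay fixed to the desk: back and two side walls 40 mm high, 4 mm thick, no floor, open in front. Origin on the desk at the middle of the mouth; x points into the bay, y left, z up. Inner face of back wall at x = 80 mm, of side walls at y = -185 and 185; side walls begin at x = 0. Foot flanges lie outside only. Strip is home with its centreline at x = 53 mm.
- post: Short dark steel post fixed to the desk in front of the left part of the bay's mouth, 22 mm diameter (28 mm collar in the lowest 8 mm), 55 mm high. Origin at the middle of its foot, about 35 mm in front of the mouth and 80 mm left of its middle. The strip cannot go in broadside past it.
- jar: screw-top jar with an orange lid, 61 mm diameter, 98 mm high, loose, to the right of the bay; origin at the middle of its underside
- film: upright roll of clear film, 50 mm diameter, 74 mm high, loose, to the left of the work; origin at the middle of its underside
- cup: low white sample cup with a dark band, 45 mm diameter, 24 mm high, loose, to the left of the work; origin at the middle of its underside

How it is judged:
By the outcome, as a careful person would: the job done as asked, in the order asked, and still so for the second after the job is handed in, with the robot touching nothing.
It also fails if it takes over 67 s, if anything falls off the work surface, if the arm or the gripper's body presses on something with over 40 N, if the wrist force passes 120 N, or if a joint passes its speed limit or range.

### The arm

A 6-joint arm with a two-finger parallel gripper is mounted at the origin on a cart in front of the work surface, level with it; the furniture and walls round the work are solid. World frame = base frame: x ahead of the robot, y to its left, z up, the work surface at z = 0. Lengths are in m, angles in rad, forces in N, time in s.
With the tool pointing down it reaches from about 0.425 to 0.95 m from the base axis. Payload 3.5 kg.
Tool frame: the origin (TCP) lies between the finger pads; the fingertips stand 22 mm ahead of it and the grasp point (between the pads) lies 3 mm ahead of it (ctrl.nose_length is the z of the fingertips in the tool frame, in m); z points along the fingers, y is the line along which they close (so a half turn about z gives the same grasp; the last joint's range is limited). The gripper opens to 85 mm and grips with 20 to 120 N. Pads are 22 mm wide; open, the fingers measure 114 mm over their backs; the gripper's body (76 mm by 85 mm) begins 54 mm behind the grasp point. The pads swing forward as they close: fully open they stand 13 mm farther back than shut.
Start: joints at [1.144, 0.286, 1.577, -0, 1.279, -0.15], TCP at [0.184, 0.649, 0.253] pointing down, gripper open.
Joint ranges: [-2.77, 2.77], [-0.9, 2.22], [0.21, 2.48], [-1.53, 4.67], [0.24, 2.81], [-2.84, 2.84]. Speed limits (rad/s): [2.79, 2.79, 3.14, 3.14, 3.14, 3.14].

### API

Orientations are given as a unit quaternion [x, y, z, w].
In Python, from plant import ctrl gives the robot as it stands. The module is installed in compiled form; this text tells all that it offers.
- The arm moves only by the tool send_rows, never from a script. Its argument "rows" is text: rows parted by semicolons, each of 7 numbers parted by spaces: the turn, a rotation vector about the tool's x, y, z in parts of the range, where 1.0 means 180 degrees, then the shift along the tool's x, y, z in parts of the range, where 1.0 means 80 cm, then the opening, from -1 (shut) to 1 (fully open). A call has 1 to 8 rows; each row is the pose to reach, as a shift and turn from the pose commanded when the call began, along the tool's axes at that moment; what a row does not reach only later rows make up. A row lasts 1/8 s, in which the tool goes at most 62.5 mm and 10.7 degrees, less where a joint would pass 70% of its speed; a pose out of reach is approached as far as the arm can. No shift or turn number may pass 1 either way. A call with a gripper value outside its range is refused whole. The fingers move at their own pace and stop on an object; "grip_force" is the grip in N (left out, the last holds). Time passes only in rows, so rows that repeat a pose let the fingers close. It gives the time, the measured TCP pose, the force, the opening and the grip force at its end, in the units of the state.
- ctrl.get_state(): the state, without advancing time (a new reading comes with each control period).
- ctrl.read_camera(name): name is "scene" or "side" or "wrist"; returns a dict with "color" (400x640x3 uint8, red, green, blue), "fx", "fy", "cx", "cy" (pixels), "D" ([k1, k2, p1, p2, k3] as OpenCV has them; the pictures are not rectified), "extrinsics" (4x4, takes a point from world to camera coordinates). Camera axes: x right, y down, z forward; pixel columns grow to the right and rows downward; lengths in m; the calibration is good to about 2 mm. A picture is of the moment at which its call begins. There is no depth.
- ctrl.sign_off(): hands the job in; it is judged then, once.
Trained networks look in a picture, given as the dict that the camera call returned (one of the last four; its "shot" number tells which), for a name from the list of things; names that differ only in an ending like _2 or _b are one class to them, and where a whole thing is asked for, a point or a joint stands for the part that bears it (a point fixed in the world has none). Each returns a list of dicts, best first, with "p" (0 to 1); they miss things now and then, are a little off and sometimes report something else, mostly with a low value. They report only what shows in the picture. A call takes as long as a camera call.
- ctrl.look_for(picture, target): "position" ([x, y, z] in m, in the coordinates of the camera as it stood for that picture, good to about 4 mm: the middle of the surface that is visible of it).
The state is a dict: "time": time; "qpos": joint angles; "dq": joint speeds; "joint_efforts": joint torques, N m; "eef_pos": TCP position; "tcp_rot": TCP orientation; "contact_force": force on the tool from outside, world axes, zero at the start; "wrist_torque": the same for the moment, N m; "opening": opening from 0.0 (shut) to 1.0 (fully open); "finger_force": force on a finger pad.
Only numpy, scipy, OpenCV 4.12 (cv2) and the standard library are available. Lean on these libraries where they do the work, as an engineer would, in place of code of your own. Each camera call takes 0.05 s, during which the arm holds its last target. There are 200 camera calls.

## Working session

There is one attempt and no reset: what is moved stays moved. The work goes in short steps, Python scripts to look and compute and a tool call to move; the robot and the scene stay as the last step left them, time stands still between calls to the robot, and variables do not carry over. Pictures are saved under pics/ and viewed, at most 10 in all, crops included, and the job is handed in when it is done.

Besides the shell and the picture viewer there is one more tool, called after ">>>" by a JSON object that holds its "fn" and its "kwargs". send_rows: Moves the arm, as the interface text tells. Its arguments: {"type":"object","properties":{"rows":{"type":"string"},"grip_force":{"type":"number"}},"required":["rows"]}

```bash
mkdir -p pics
cat > h.py <<'E'
import numpy as np, cv2
from plant import ctrl
def w(pic,p):
    E=np.array(pic["extrinsics"]); return E[:3,:3].T@(np.array(p)-E[:3,3])
def K(pic): return np.array([[pic["fx"],0,pic["cx"]],[0,pic["fy"],pic["cy"]],[0,0,1]])
def proj(pic,P):
    E=np.array(pic["extrinsics"]); r=cv2.Rodrigues(E[:3,:3])[0]
    return cv2.projectPoints(np.array(P,float).reshape(-1,3),r,E[:3,3],K(pic),np.array(pic["D"],float))[0].reshape(-1,2)
def ray(pic,uv,z):
    "world points at height z for pixels"
    E=np.array(pic["extrinsics"]);n=cv2.undistortPoints(np.array(uv,float).reshape(-1,1,2),K(pic),np.array(pic["D"],float)).reshape(-1,2)
    c=-E[:3,:3].T@E[:3,3]; d=np.c_[n,np.ones(len(n))]@E[:3,:3]
    return c+d*((z-c[2])/d[:,2])[:,None]
def save(pic,name): cv2.imwrite("pics/"+name,np.array(pic["color"])[:,:,::-1])
E
python3 - <<'E'
from h import *
np.set_printoptions(precision=4,suppress=True)
s=ctrl.get_state();print(s["time"],s["eef_pos"],s["tcp_rot"],s["contact_force"],s["opening"],ctrl.nose_length)
ims=[]
for c in ["scene","side","wrist"]:
    p=ctrl.read_camera(c);save(p,c+"0.png");ims.append(p)
    print(c,w(p,[0,0,0]))
    for t in ["strip","strip_gland_end","strip_plain_end","bay","post","jar","film","cup"]:
        for r in ctrl.look_for(p,t)[:2]: print(c,t,round(r["p"],2),w(p,r["position"]))
E
```

```text
0.0 [0.1842 0.6488 0.252 ] [ 0.1379  0.9904 -0.0011 -0.0003] [ 0.0226 -0.185   0.1292] 1.000347438953966 0.022
scene [-0.2508  0.8449  0.8732]
scene strip_plain_end 0.51 [0.3676 0.3843 0.0263]
scene film 0.49 [0.4629 0.3622 0.0194]
scene cup 0.5 [0.3662 0.3876 0.0267]
side [0.3112 0.9421 0.7316]
side strip_gland_end 0.65 [ 0.5324 -0.0102  0.0387]
side strip_plain_end 0.63 [ 0.5305 -0.0129  0.0415]
side bay 0.72 [0.7284 0.1813 0.017 ]
side post 0.56 [0.6107 0.1751 0.0296]
side jar 0.84 [ 0.6958 -0.2775  0.0635]
side film 0.62 [0.4797 0.3738 0.0568]
side cup 0.9 [0.3804 0.3944 0.0256]
wrist [0.1153 0.6689 0.3743]
```

View pics/scene0.png

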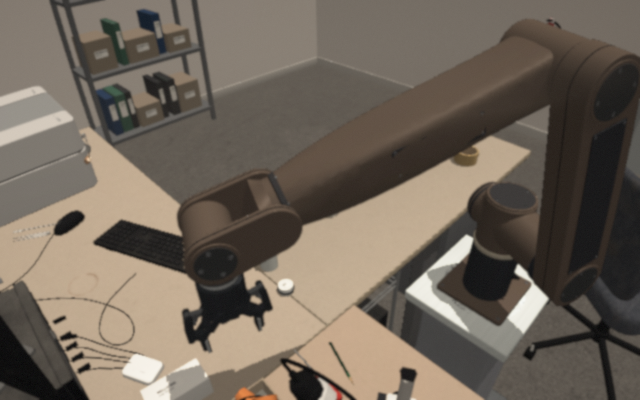

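View pics/side0.png

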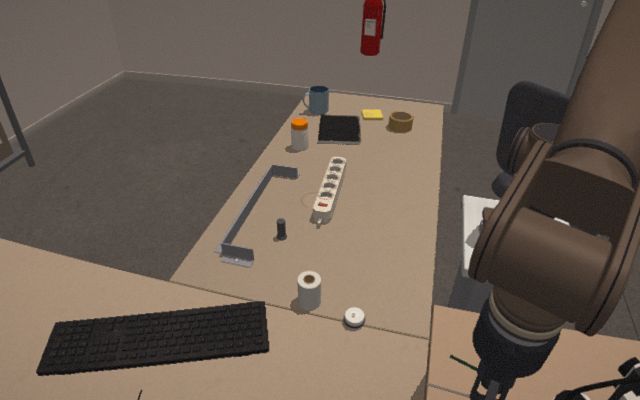

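The side view shows the bay (pixels 220–298, 165–265), the post at (281,230), the strip from (337,160) to (320,220), the film roll at (310,290), the cup at (354,318) and the jar at (300,135). The scene view is blocked by the arm. I'll enlarge the work area in the side view.

Run:
```python
import cv2
a=cv2.imread("pics/side0.png")[145:275,200:370]
cv2.imwrite("pics/c1.png",cv2.resize(a,None,fx=4.5,fy=4.5,interpolation=cv2.INTER_CUBIC))
```

```text
(no output)
```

View pics/c1.png

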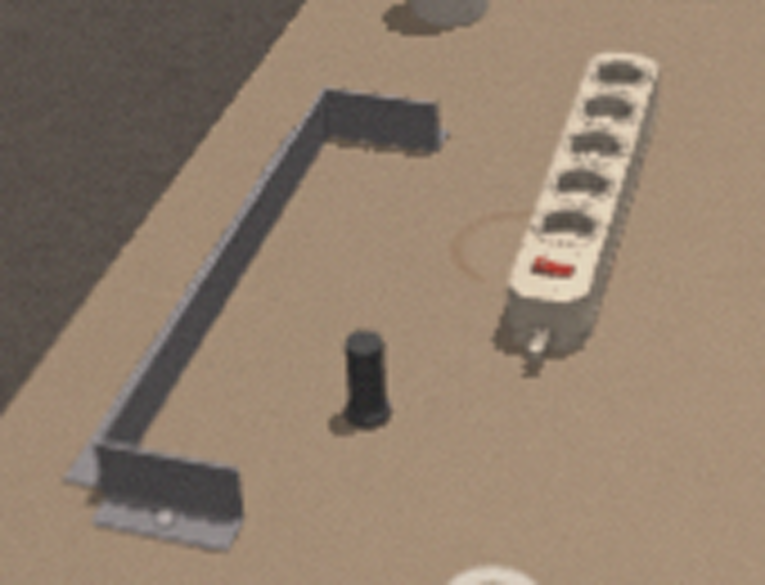

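The crop shows the strip top running from (512–590, 290) to (592–658, 60). The post top is at (365,340). The bay wall tops are at (438,103), (328,92), (97,450) and (240,470).

Run:
```python
from h import *
np.set_printoptions(precision=4,suppress=True)
p=ctrl.read_camera("side")
def f(L,z): print(z,ray(p,np.array(L)/4.5+[200,145],z)[:,:2].tolist())
np.set_printoptions(precision=3)
f([(438,103),(328,92),(97,450),(240,470)],.04)
f([(438,152),(325,137)],0.0)
f([(365,340)],.055); f([(368,420)],0)
f([(512,285),(590,297),(592,58),(658,63)],.042)
f([(553,268)],.047)
```

```text
0.04 [[0.6495458319971593, -0.099512280156007], [0.72649445884384, -0.0930073297972206], [0.723547501373327, 0.2801609630372155], [0.6436532797785537, 0.2736901263633692]]
0.0 [[0.650391981523178, -0.09927338420339449], [0.7322891049896665, -0.09631443502510495]]
0.055 [[0.608422371067566, 0.17064249895745676]]
0 [[0.60741245841893, 0.17610332983500776]]
0.042 [[0.546887278998763, 0.08404166629817167], [0.4996945414496271, 0.08292892254292294], [0.5617995280001706, -0.18179721467111298], [0.5157048750866849, -0.18762960932251016]]
0.047 [[0.5260644614639346, 0.06786249034705971]]
```

```bash
cat >> h.py <<'E'
from scipy.spatial.transform import Rotation as Ro
def Rt(yaw): # tool down; yaw(deg)=0: tool x=-world x, tool y=world y ; +yaw ccw seen from above
    return Ro.from_euler('z',yaw,degrees=True)*Ro.from_matrix(np.diag([-1,1,-1.]))
def plan(*T):
    "print tool-axis numbers for world targets (x,y,z,yaw)"
    s=ctrl.get_state();R=Ro.from_quat(s["tcp_rot"]);p=np.array(s["eef_pos"])
    print("t",round(s["time"],2),"pos",p.round(4),"F",np.round(s["contact_force"],1),"open",round(float(s["opening"]),2))
    for x,y,z,a in T:
        print((x,y,z,a),"turn",(R.inv()*Rt(a)).as_rotvec(degrees=True).round(1),"mm",(1000*R.inv().apply(np.array([x,y,z])-p)).round(0))
E
python3 - <<'E'
from h import *
plan((.40,.40,.27,0),(.42,.02,.30,0))
E
```

```text
t 1.4 pos [0.1844 0.6493 0.2533] F [ 0.9 -1.   0.1] open 1.0
(0.4, 0.4, 0.27, 0) turn [  0.   -0.  -15.9] mm [-276. -181.  -17.]
(0.42, 0.02, 0.3, 0) turn [  0.   -0.  -15.9] mm [-399. -541.  -47.]
```

Units first: shifts go in shares of 80 cm and turns go in shares of 180 degrees. So -355 mm / 800 = -0.4438, -325 mm / 800 = -0.4063, -16 degrees / 180 = -0.0889.

>>> {"fn": "send_rows", "kwargs": {"rows": "0 0 -0.0444 -0.0688 -0.045 -0.005 0;0 0 -0.0889 -0.1375 -0.09 -0.0088 -0.5;0 0 -0.0889 -0.2063 -0.135 -0.0125 -0.5;0 0 -0.0889 -0.275 -0.1813 -0.0175 -0.5;0 0 -0.0889 -0.3313 -0.2438 -0.0225 -0.5;0 0 -0.0889 -0.3563 -0.3063 -0.0275 -0.5;0 0 -0.0889 -0.3813 -0.375 -0.035 -0.5;0 0 -0.0889 -0.4063 -0.4438 -0.0438 -0.5"}}

```text
time: 2.4
eef_pos: [0.3999, 0.2186, 0.2885]
tcp_rot: [-0.001, 1.0, -0.0, 0.0]
contact_force: [1.5, -0.6, 0.5]
opening: 0.25
finger_force: 0.0
```

To row units: -205 mm / 800 = -0.2563, -160 mm / 800 = -0.2.

>>> {"fn": "send_rows", "kwargs": {"rows": "0 0 0 -0.0225 -0.0688 -0.0063 -0.5;0 0 0 -0.0375 -0.1375 -0.0125 -0.5;0 0 0 -0.05 -0.2 -0.0188 -0.5;0 0 0 -0.0563 -0.2563 -0.0188 -0.5;0 0 0 -0.0563 -0.2563 -0.0188 -0.5;0 0 0 -0.0563 -0.2563 -0.0188 -0.5"}}

```text
time: 3.15
eef_pos: [0.4453, 0.016, 0.3031]
tcp_rot: [-0.001, 1.0, 0.0, -0.0]
contact_force: [0.6, 0.5, -0.1]
opening: 0.248
finger_force: 0.0
```

Run:
```python
from h import *
np.set_printoptions(precision=4,suppress=True)
plan((.42,.02,.30,0))
p=ctrl.read_camera("wrist");save(p,"w1.png");print(w(p,[0,0,0]))
for t in ["strip_gland_end","strip_plain_end","post"]:
        for r in ctrl.look_for(p,t)[:1]: print(t,round(r["p"],2),w(p,r["position"]))
q=ctrl.read_camera("scene");save(q,"s1.png")
```

```text
t 3.15 pos [0.4453 0.016  0.3031] F [ 0.6  0.5 -0.1] open 0.25
(0.42, 0.02, 0.3, 0) turn [ 0.  -0.   0.1] mm [25.  4.  3.]
[0.3734 0.0154 0.4241]
strip_gland_end 0.97 [ 0.5275 -0.0618  0.0429]
strip_plain_end 0.73 [ 0.5291 -0.0622  0.0413]
post 0.95 [0.603  0.1619 0.024 ]
```

View pics/w1.png

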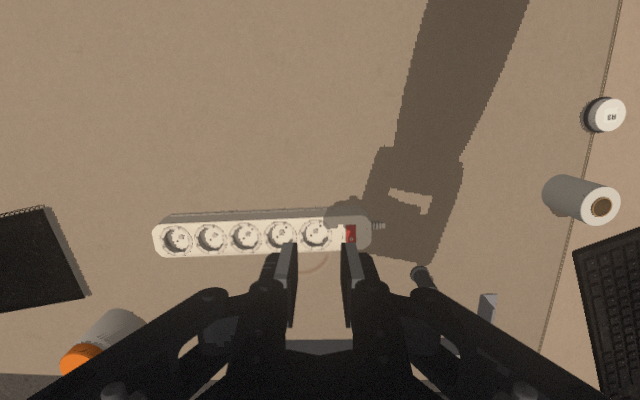

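The wrist picture (up is towards the robot, right is world +y) shows the strip top from (152,240) to (371,232), with the gland at (380,226). The post top is at about (420,272), and the shut-side fingers cover the bay.

Run:
```python
from h import *
p=ctrl.read_camera("wrist")
def f(L,z): print(z,ray(p,np.array(L),z)[:,:2].round(4).tolist())
f([(152,241),(371,232),(160,222),(360,214),(165,257),(362,250)],.042)
f([(350,233)],.047);f([(419,270)],.055)
s=ctrl.read_camera("side");import cv2
print(proj(s,[(.646,.09,0),(.726,.09,.04)]))
```

```text
0.042 [[0.5439, -0.2036], [0.5295, 0.0851], [0.517, -0.189], [0.5048, 0.0697], [0.5671, -0.1894], [0.5552, 0.0745]]
0.047 [[0.5289, 0.0572]]
0.055 [[0.5776, 0.1487]]
[[278.6203207  215.75678713]
 [250.45019299 199.53897454]]
```

>>> {"fn": "send_rows", "kwargs": {"rows": "0 0 0 -0.025 0.0525 0.0625 -1;0 0 0 -0.025 0.0525 0.1313 -1;0 0 0 -0.025 0.0525 0.2 -1;0 0 0 -0.025 0.0525 0.2625 -1;0 0 0 -0.025 0.0525 0.3125 -1;0 0 0 -0.025 0.0525 0.3363 -1;0 0 0 -0.025 0.0525 0.3363 -1"}}

```text
time: 4.38
eef_pos: [0.4639, 0.0581, 0.0325]
tcp_rot: [-0.002, 1.0, 0.0, -0.002]
contact_force: [0.3, -0.0, -0.3]
opening: -0.001
finger_force: 0.0
```

To row units: -68 mm / 800 = -0.085, -60 mm / 800 = -0.075, 14 degrees / 180 = 0.0778.

>>> {"fn": "send_rows", "kwargs": {"rows": "0 0 0 -0.0125 0 0 -1;0 0 0.0111 -0.025 0 0 -1;0 0 0.0222 -0.035 0 0 -1;0 0 0.0333 -0.045 0 0 -1;0 0 0.0444 -0.055 0 0 -1;0 0 0.0556 -0.065 0 0 -1;0 0 0.0667 -0.075 0 0 -1;0 0 0.0778 -0.085 0 0 -1"}}

```text
time: 5.38
eef_pos: [0.5338, 0.0578, 0.0341]
tcp_rot: [0.122, 0.993, -0.0, -0.0]
contact_force: [-1.2, 0.3, 1.1]
opening: 0.003
finger_force: 0.7
```

Run:
```python
from h import *
plan((.5,.06,.034,0))
p=ctrl.read_camera("side");save(p,"side2.png")
a=cv2.imread("pics/side2.png")[145:275,200:370]
cv2.imwrite("pics/c2.png",cv2.resize(a,None,fx=4.5,fy=4.5,interpolation=cv2.INTER_CUBIC))
```

```text
t 5.38 pos [0.5338 0.0578 0.0341] F [-1.2  0.3  1.1] open 0.0
(0.5, 0.06, 0.034, 0) turn [ -0.  -0. -14.] mm [33. -6.  0.]
```

View pics/c2.png

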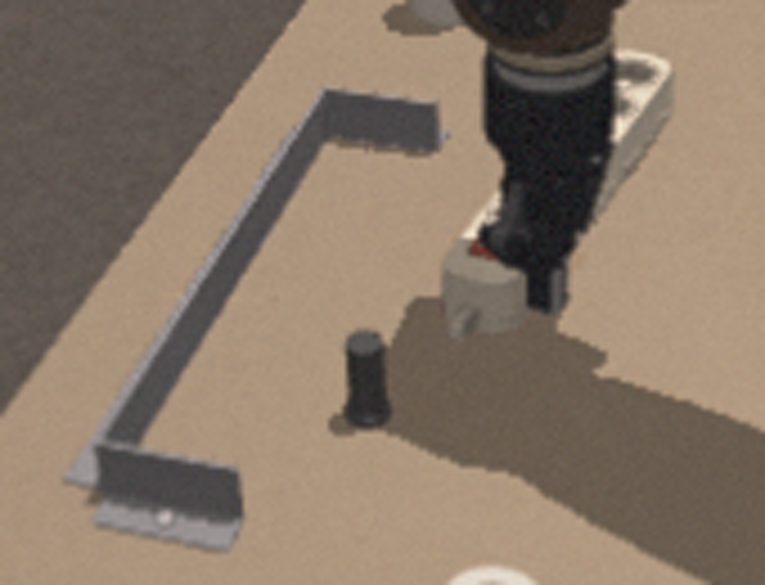

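The crop shows the strip turning as planned: the gland end at (485,290) has moved towards the bay, and the post is still clear at (365,380). I'll continue the swing.

To row units: -37 mm / 800 = -0.0463, -31 mm / 800 = -0.0388, 8 degrees / 180 = 0.0444.

>>> {"fn": "send_rows", "kwargs": {"rows": "0 0 0.0111 -0.01 0.0025 0 -1;0 0 0.0167 -0.02 0.005 0 -1;0 0 0.0278 -0.03 0.0075 0 -1;0 0 0.0389 -0.0388 0.0088 0 -1;0 0 0.0444 -0.0463 0.0113 0 -1;0 0 0.0444 -0.0463 0.0113 0 -1"}}

```text
time: 6.18
eef_pos: [0.5723, 0.0577, 0.0344]
tcp_rot: [0.19, 0.982, 0.0, 0.001]
contact_force: [-0.2, -0.2, -0.4]
opening: 0.004
finger_force: 0.0
```

To row units: -270 mm / 800 = -0.3375, -250 mm / 800 = -0.3125, -22 degrees / 180 = -0.1222.

>>> {"fn": "send_rows", "kwargs": {"rows": "0 0 0 0.025 0 0 -1;0 0 0 0.05 0 -0.025 -1;0 0 0 0.0875 0 -0.0938 -1;0 0 -0.0444 0.1125 -0.025 -0.1625 -1;0 0 -0.1 0.1375 -0.0375 -0.2375 -1;0 0 -0.1222 0.15 -0.05 -0.3125 -1;0 0 -0.1222 0.15 -0.05 -0.3375 -1"}}

```text
time: 7.05
eef_pos: [0.446, 0.0651, 0.3097]
tcp_rot: [-0.001, 1.0, -0.0, 0.005]
contact_force: [0.3, 0.2, -0.5]
opening: -0.003
finger_force: 0.0
```

Run:
```python
from h import *
plan((.45,0,.3,0))
p=ctrl.read_camera("wrist");save(p,"w3.png")
for t in ["strip","post"]:
        for r in ctrl.look_for(p,t)[:1]: print(t,round(r["p"],2),w(p,r["position"]))
```

```text
t 7.05 pos [0.446  0.0651 0.3097] F [ 0.3  0.2 -0.5] open -0.0
(0.45, 0, 0.3, 0) turn [-0.1  0.6  0.2] mm [ -4. -65.  10.]
strip 0.62 [ 0.55243924 -0.09020322  0.03901615]
post 0.67 [0.60459688 0.16513538 0.03367601]
```

View pics/w3.png

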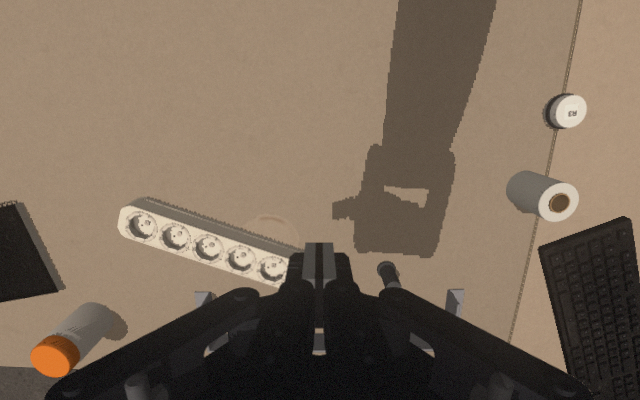

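The strip has turned about 18°, with its sockets running from (142,225) to (272,269) and the plain end at (120,220). The bay side-wall fronts show at (203,296) and (455,296), and the post foot at (387,268).

Run:
```python
from h import *
p=ctrl.read_camera("wrist")
a=ray(p,[(142,225),(175,237),(207,248),(240,259),(272,269)],.042)[:,:2]; print(a.round(4).tolist())
d=a[-1]-a[0];print(np.degrees(np.arctan2(d[0],d[1])))
u=d/np.linalg.norm(d)
e=ray(p,[(119,221)],.042)[0,:2];print("plain",e.round(4),"gland",(e+.295*u).round(4),"u",u)
print("wall fronts z.04",ray(p,[(203,303),(455,303),(203,293),(455,292)],.04).round(3).tolist(), "post foot",ray(p,[(386,266)],0).round(3))
```

```text
[[0.5232, -0.1669], [0.54, -0.1251], [0.5557, -0.0839], [0.5717, -0.0408], [0.5866, 0.0019]]
20.593678734234256
plain [ 0.5178 -0.1969] gland [0.6215 0.0792] u [0.35173837 0.93609835]
wall fronts z.04 [[0.643, -0.1, 0.04], [0.642, 0.261, 0.04], [0.626, -0.098, 0.04], [0.624, 0.258, 0.04]] post foot [[0.605 0.167 0.   ]]
```

To row units: 275 mm / 800 = 0.3438, 265 mm / 800 = 0.3313, 23 degrees / 180 = 0.1278.

>>> {"fn": "send_rows", "kwargs": {"rows": "0 0 0.0444 -0.05 -0.0063 0.0375 -1;0 0 0.0889 -0.1113 -0.0063 0.0875 -1;0 0 0.1278 -0.1113 -0.0063 0.1563 -1;0 0 0.1278 -0.1113 -0.0063 0.225 -1;0 0 0.1278 -0.1113 -0.0063 0.2938 -1;0 0 0.1278 -0.1113 -0.0063 0.3313 -1;0 0 0.1278 -0.1113 -0.0063 0.3438 -1;0 0 0.1278 -0.1113 -0.0063 0.3438 -1"}}

```text
time: 8.25
eef_pos: [0.5333, 0.0606, 0.028]
tcp_rot: [0.198, 0.98, -0.0, -0.001]
contact_force: [-0.8, 0.6, 0.8]
opening: -0.002
finger_force: 0.0
```

Run:
```python
from h import *
plan((.57,.058,.034,-23),(.586,.058,.034,-24),(.54,.055,.034,-24),(.50,0,.25,-20),(.48,-.30,.25,-20))
```

```text
t 8.25 pos [0.5333 0.0606 0.028 ] F [-0.8  0.6  0.8] open -0.0
(0.57, 0.058, 0.034, -23) turn [-0.  -0.1  0.1] mm [-35.  12.  -6.]
(0.586, 0.058, 0.034, -24) turn [-0.  -0.1  1.1] mm [-50.  18.  -6.]
(0.54, 0.055, 0.034, -24) turn [-0.  -0.1  1.1] mm [-8. -3. -6.]
(0.5, 0, 0.25, -20) turn [-0.  -0.1 -2.9] mm [   8.  -69. -222.]
(0.48, -0.3, 0.25, -20) turn [-0.  -0.1 -2.9] mm [ -90. -353. -222.]
```

To row units: -50 mm / 800 = -0.0625, -43 mm / 800 = -0.0538, 1 degrees / 180 = 0.0056.

>>> {"fn": "send_rows", "kwargs": {"rows": "0 0 0 -0.0113 0.0038 -0.0063 -1;0 0 0 -0.0225 0.0075 -0.0075 -1;0 0 0 -0.0338 0.0113 -0.0075 -1;0 0 0 -0.0438 0.015 -0.0075 -1;0 0 0.0056 -0.0538 0.0188 -0.0075 -1;0 0 0.0056 -0.0625 0.0225 -0.0075 -1;0 0 0.0056 -0.0625 0.0225 -0.0075 -1;0 0 0.0056 -0.0375 0.0125 -0.0075 -1"}}

```text
time: 9.25
eef_pos: [0.5671, 0.0578, 0.0356]
tcp_rot: [0.207, 0.978, 0.0, 0.001]
contact_force: [-0.2, 1.0, -1.0]
opening: -0.0
finger_force: 0.0
```

To row units: -310 mm / 800 = -0.3875, -270 mm / 800 = -0.3375, 60 degrees / 180 = 0.3333.

>>> {"fn": "send_rows", "kwargs": {"rows": "0 0 0 0.0313 -0.0125 -0.0188 -1;0 0 0 0.0438 -0.025 -0.0875 -1;0 0 0.0556 0.05 -0.075 -0.15 -1;0 0 0.1111 0.05 -0.1438 -0.2125 -1;0 0 0.1667 0.0438 -0.2125 -0.25 -0.8;0 0 0.2222 0.0375 -0.2813 -0.2625 -0.6;0 0 0.2778 0.025 -0.3375 -0.2625 -0.5;0 0 0.3333 0.0063 -0.3875 -0.2625 -0.5"}}

```text
time: 10.25
eef_pos: [0.4351, -0.2253, 0.246]
tcp_rot: [0.671, 0.742, 0.0, 0.001]
contact_force: [0.5, 0.9, 0.7]
opening: 0.251
finger_force: 0.0
```

To row units: 30 degrees / 180 = 0.1667.

>>> {"fn": "send_rows", "kwargs": {"rows": "0 0 0.0556 0 0 0 -0.5;0 0 0.1111 0 0 0 -0.5;0 0 0.1667 0 0 0 -0.5;0 0 0.1667 0 0 0 -0.5"}}

```text
time: 10.75
eef_pos: [0.4356, -0.2234, 0.2451]
tcp_rot: [0.837, 0.546, 0.0, 0.0]
contact_force: [1.0, 0.4, 0.5]
opening: 0.25
finger_force: 0.0
```

Run:
```python
from h import *
plan((.5,-.24,.034,-114))
p=ctrl.read_camera("wrist");save(p,"w4.png")
for t in ["strip","post","strip_plain_end","strip_gland_end"]:
        for r in ctrl.look_for(p,t)[:1]: print(t,round(r["p"],2),w(p,r["position"]))
```

```text
t 10.75 pos [ 0.4356 -0.2234  0.2451] F [1.  0.4 0.5] open 0.25
(0.5, -0.24, 0.034, -114) turn [0.  0.  0.3] mm [ 11.  66. 211.]
strip 0.95 [ 0.54070476 -0.13923672  0.04228668]
strip_plain_end 0.7 [ 0.53547527 -0.14342671  0.03915037]
strip_gland_end 0.96 [ 0.53661002 -0.14158965  0.04247866]
```

View pics/w4.png

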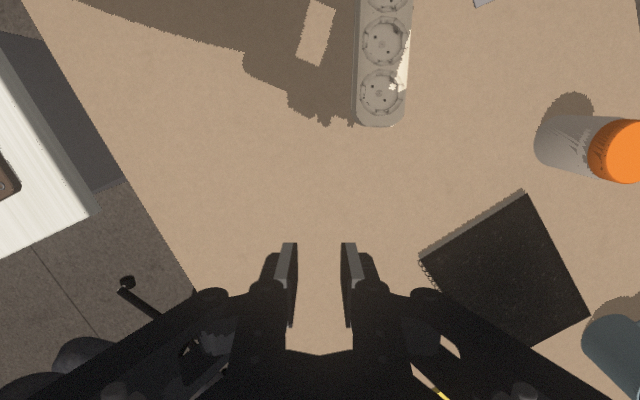

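The picture shows the plain end at (380,125), with sockets at (380,92) and (383,41). The jar at (620,150) is well clear. Next I'll compute the axis.

Run:
```python
from h import *
p=ctrl.read_camera("wrist")
a=ray(p,[(380.5,92),(383.5,41)],.042)[:,:2]
e=ray(p,[(379,126)],.042)[0,:2]
s=ray(p,[(355,110),(361,20),(404,110),(412,20)],.042)[:,:2]
for d in (a[1]-a[0],s[1]-s[0],s[3]-s[2]): print(np.degrees(np.arctan2(d[0],d[1])))
print("plain",e,s.round(4).tolist())
```

```text
24.454826214570453
26.04533308095511
25.115391456899868
plain [ 0.51404902 -0.19794204] [[0.4978, -0.1739], [0.5332, -0.1015], [0.5423, -0.1934], [0.5766, -0.1202]]
```

To row units: 213 mm / 800 = 0.2663, 195 mm / 800 = 0.2438, 1 degrees / 180 = 0.0056.

>>> {"fn": "send_rows", "kwargs": {"rows": "0 0 0.0056 0 0.0375 0.05 -0.5;0 0 0.0056 0 0.0763 0.1188 -0.5;0 0 0.0056 0.0125 0.0763 0.1875 -0.5;0 0 0.0056 0.025 0.0763 0.2438 -0.5;0 0 0.0056 0.025 0.0763 0.2663 -0.5;0 0 0.0056 0.025 0.0763 0.2663 -0.5"}}

```text
time: 11.8
eef_pos: [0.4992, -0.2297, 0.0315]
tcp_rot: [0.843, 0.539, -0.0, -0.001]
contact_force: [0.0, -0.2, 0.3]
opening: 0.251
finger_force: 0.0
```

Run:
```python
from h import *
s=.023;
d=np.array([.375,.927])
b=np.array([.499,-.230])
plan(*[(*(b+np.array([.4226,.9063])*.023+d*k),.033,-115+k*15) for k in (0,.04,.08,.12,.15)])
```

```text
t 11.8 pos [ 0.4992 -0.2297  0.0315] F [ 0.  -0.2  0.3] open 0.25
(np.float64(0.5087197999999999), np.float64(-0.2091551), 0.033, -115) turn [-0.1 -0.   0.2] mm [23. -0. -1.]
(np.float64(0.5237198), np.float64(-0.1720751), 0.033, -114.4) turn [-0.1 -0.  -0.4] mm [63. -2. -1.]
(np.float64(0.5387198), np.float64(-0.1349951), 0.033, -113.8) turn [-0.1 -0.  -1. ] mm [103.  -4.  -1.]
(np.float64(0.5537198), np.float64(-0.0979151), 0.033, -113.2) turn [-0.1 -0.  -1.6] mm [143.  -6.  -1.]
(np.float64(0.5649698), np.float64(-0.0701051), 0.033, -112.75) turn [-0.1 -0.  -2.1] mm [172.  -7.  -1.]
```

To row units: 68 mm / 800 = 0.085, 60 mm / 800 = 0.075, -1 degrees / 180 = -0.0056.

>>> {"fn": "send_rows", "kwargs": {"rows": "0 0 0 0.0125 0 -0.0013 -0.5;0 0 0 0.025 0 -0.0013 -0.5;0 0 0 0.035 -0.0013 -0.0013 -0.5;0 0 0 0.045 -0.0013 -0.0013 -0.5;0 0 0 0.055 -0.0013 -0.0013 -0.5;0 0 0 0.065 -0.0025 -0.0013 -0.5;0 0 -0.0056 0.075 -0.0025 -0.0013 -0.5;0 0 -0.0056 0.085 -0.0025 -0.0013 -0.5"}}

```text
time: 12.8
eef_pos: [0.5265, -0.1668, 0.0331]
tcp_rot: [0.838, 0.546, -0.0, -0.0]
contact_force: [-1.3, -2.6, 2.2]
opening: 0.251
finger_force: 1.5
```

To row units: 40 mm / 800 = 0.05, 32 mm / 800 = 0.04.

>>> {"fn": "send_rows", "kwargs": {"rows": "0 0 0 0.01 0 0 -0.5;0 0 0 0.02 -0.0013 0 -0.5;0 0 0 0.03 -0.0013 0 -0.5;0 0 0 0.04 -0.0025 0 -0.5;0 0 0 0.05 -0.0025 0 -0.5;0 0 0 0.05 -0.0025 0 -0.5"}}

```text
time: 13.55
eef_pos: [0.5406, -0.1286, 0.0327]
tcp_rot: [0.838, 0.546, 0.0, -0.001]
contact_force: [0.0, -0.3, -0.7]
opening: 0.249
finger_force: 0.0
```

Run:
```python
from h import *
plan((.5,-.24,.034,-114))
p=ctrl.read_camera("side");save(p,"side5.png")
a=cv2.imread("pics/side5.png")[145:275,200:370]
cv2.imwrite("pics/c5.png",cv2.resize(a,None,fx=4.5,fy=4.5,interpolation=cv2.INTER_CUBIC))
```

```text
t 13.55 pos [ 0.5406 -0.1286  0.0327] F [ 0.  -0.3 -0.7] open 0.25
(0.5, -0.24, 0.034, -114) turn [-0.1 -0.1  0.2] mm [-118.    8.   -1.]
```

View pics/c5.png

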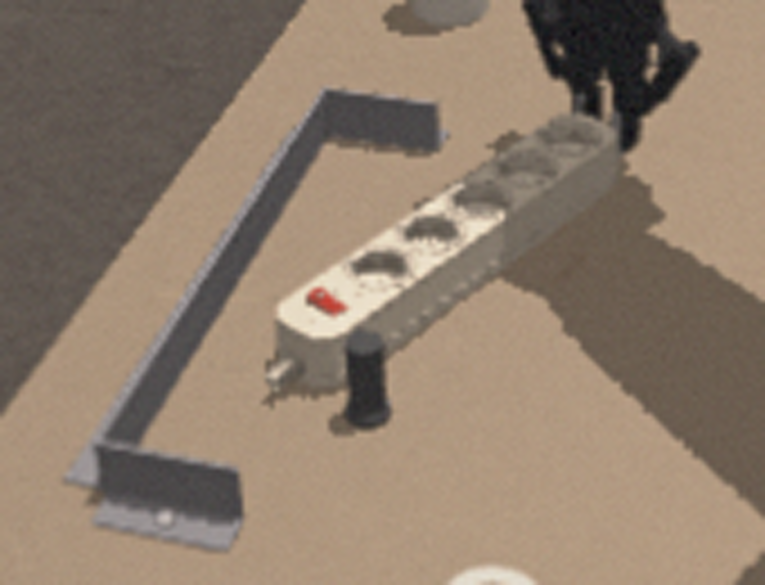

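The strip lies behind the post at an angle: gland at (280,375), post at (365,380) in front, and the switch at (326,300). Checking the numbers.

Run:
```python
from h import *
p=ctrl.read_camera("side")
f=lambda L,z:ray(p,np.array(L)/4.5+[200,145],z)[:,:2]
a=f([(382,265),(432,231),(481,197),(526,165),(570,132)],.042)
d=a[0]-a[-1];u=d/np.linalg.norm(d);print(a.round(4).tolist(),np.degrees(np.arctan2(*d)))
print("switch",f([(326,300)],.047).round(4),"gland corners",f([(278,322),(345,335)],.042).round(4))
print("plain axial from tcp:", (np.array([.5406,-.1286])+u*.0115).round(4),"gland",(np.array([.5406,-.1286])+u*.3065).round(4))
```

```text
[[0.6273, 0.086], [0.6087, 0.0449], [0.5897, 0.002], [0.5717, -0.0402], [0.5538, -0.0855]] 23.21361729467867
switch [[0.6457 0.1329]] gland corners [[0.668  0.1538]
 [0.6266 0.1546]]
plain axial from tcp: [ 0.5451 -0.118 ] gland [0.6614 0.1531]
```

To row units: 70 mm / 800 = 0.0875, 63 mm / 800 = 0.0788.

>>> {"fn": "send_rows", "kwargs": {"rows": "0 0 0 0.0113 0 0 -0.5;0 0 0 0.0225 0 0 -0.5;0 0 0 0.0338 0 0 -0.5;0 0 0 0.045 0 0 -0.5;0 0 0 0.0563 0 0 -0.5;0 0 0 0.0675 0 0 -0.5;0 0 0 0.0788 0 0 -0.5;0 0 0 0.0875 0 0 -0.5"}}

```text
time: 14.65
eef_pos: [0.5693, -0.0653, 0.0331]
tcp_rot: [0.838, 0.546, -0.0, 0.0]
contact_force: [0.5, -1.5, -0.9]
opening: 0.254
finger_force: 0.8
```

To row units: -100 mm / 800 = -0.125, -90 mm / 800 = -0.1125, -20 degrees / 180 = -0.1111.

>>> {"fn": "send_rows", "kwargs": {"rows": "0 0 0 0.0063 0 0 -0.5;0 0 0 0.0063 0 0 -0.5;0 0 0 -0.0188 0 0 -0.5;0 0 0 -0.0375 0 0 -0.5;0 0 0 -0.0625 0 -0.05 -0.6;0 0 0 -0.0875 -0.025 -0.1125 -0.8;0 0 -0.0556 -0.0875 -0.05 -0.125 -1;0 0 -0.1111 -0.075 -0.075 -0.125 -1"}}

```text
time: 15.65
eef_pos: [0.4897, -0.0983, 0.1351]
tcp_rot: [0.73, 0.684, 0.001, 0.002]
contact_force: [0.4, 0.7, 0.2]
opening: 0.001
finger_force: 0.0
```

Run:
```python
from h import *
plan((.5,-.02,.13,-40),(.55,.06,.034,-23))
p=ctrl.read_camera("side");save(p,"side6.png")
a=cv2.imread("pics/side6.png")[145:275,200:370]
cv2.imwrite("pics/c6.png",cv2.resize(a,None,fx=4.5,fy=4.5,interpolation=cv2.INTER_CUBIC))
```

```text
t 15.65 pos [ 0.4897 -0.0983  0.1351] F [0.4 0.7 0.2] open 0.0
(0.5, -0.02, 0.13, -40) turn [  0.2   0.2 -53.7] mm [79.  5.  5.]
(0.55, 0.06, 0.034, -23) turn [  0.1   0.2 -70.7] mm [162.  50. 101.]
```

View pics/c6.png

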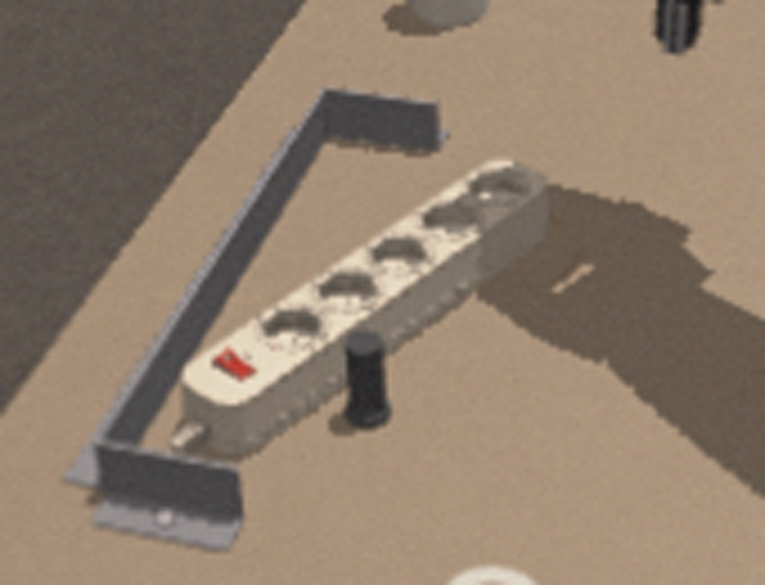

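The strip is behind the post, with its gland at (187,435) near the left wall and the plain end at (510,165).

Run:
```python
from h import *
p=ctrl.read_camera("side")
f=lambda L,z:ray(p,np.array(L)/4.5+[200,145],z)[:,:2]
a=f([(292,324),(346,286),(399,250),(451,217),(501,184)],.042)
d=a[0]-a[-1];u=d/np.linalg.norm(d);print(a.round(4).tolist(),np.degrees(np.arctan2(*d)))
pl=np.array([.571,-.060])+u*.0115
print("plain",pl,"gland",pl+.295*u,"corner back",pl+.295*u+.027*np.array([u[1],-u[0]]))
print("gland tip",f([(178,438)],.02),"left wall",f([(240,470),(97,450)],.04), "top gland mid",f([(205,387)],.042),"back left",f([(183,378)],.042))
```

```text
[[0.6595, 0.1534], [0.6413, 0.1112], [0.6222, 0.0689], [0.6017, 0.0277], [0.5815, -0.0152]] 24.84323124844219
plain [ 0.57583157 -0.0495642 ] gland [0.69977196 0.21813671] corner back [0.7242734  0.20679302]
gland tip [[0.69612753 0.23969741]] left wall [[0.64365328 0.27369013]
 [0.7235475  0.28016096]] top gland mid [[0.68645248 0.21855104]] back left [[0.70131587 0.21475765]]
```

To row units: 172 mm / 800 = 0.215, 101 mm / 800 = 0.1263, -70 degrees / 180 = -0.3889.

>>> {"fn": "send_rows", "kwargs": {"rows": "0 0 -0.0556 0.05 0 0 -1;0 0 -0.1111 0.1 0 0 -1;0 0 -0.1667 0.15 0.0125 0 -1;0 0 -0.2222 0.1875 0.025 0 -1;0 0 -0.2778 0.215 0.0375 0.0125 -1;0 0 -0.3333 0.215 0.0525 0.05 -1;0 0 -0.3889 0.215 0.055 0.1 -1;0 0 -0.3889 0.215 0.055 0.1263 -1"}}

```text
time: 16.75
eef_pos: [0.5448, 0.0713, 0.0295]
tcp_rot: [0.208, 0.978, -0.0, -0.002]
contact_force: [-0.1, 1.1, 0.1]
opening: -0.002
finger_force: 0.0
```

Run:
```python
from h import *
plan((.575,.07,.034,-24),(.594,.07,.034,-24),(.565,.07,.034,-24),(.545,.03,.034,-24),(.52,-.03,.034,-24))
```

```text
t 16.75 pos [0.5448 0.0713 0.0295] F [-0.1  1.1  0.1] open -0.0
(0.575, 0.07, 0.034, -24) turn [-0.1 -0.2 -0. ] mm [-28.  11.  -5.]
(0.594, 0.07, 0.034, -24) turn [-0.1 -0.2 -0. ] mm [-45.  19.  -5.]
(0.565, 0.07, 0.034, -24) turn [-0.1 -0.2 -0. ] mm [-19.   7.  -5.]
(0.545, 0.03, 0.034, -24) turn [-0.1 -0.2 -0. ] mm [-17. -38.  -5.]
(0.52, -0.03, 0.034, -24) turn [-0.1 -0.2 -0. ] mm [ -19. -103.   -4.]
```

To row units: -48 mm / 800 = -0.06, -44 mm / 800 = -0.055.

>>> {"fn": "send_rows", "kwargs": {"rows": "0 0 0 -0.015 0.0063 -0.005 -1;0 0 0 -0.03 0.0125 -0.0063 -1;0 0 0 -0.0425 0.0175 -0.0063 -1;0 0 0 -0.0488 0.02 -0.0063 -1;0 0 0 -0.055 0.0225 -0.0063 -1;0 0 0 -0.06 0.025 -0.0063 -1;0 0 0 -0.06 0.025 -0.0063 -1"}}

```text
time: 17.62
eef_pos: [0.5978, 0.0711, 0.0371]
tcp_rot: [0.207, 0.978, 0.0, 0.001]
contact_force: [-1.1, -0.0, 0.1]
opening: 0.005
finger_force: 0.2
```

To row units: -107 mm / 800 = -0.1338, -90 mm / 800 = -0.1125.

>>> {"fn": "send_rows", "kwargs": {"rows": "0 0 0 0.0188 0 0 -1;0 0 0 0.025 -0.025 0 -1;0 0 0 0.025 -0.0688 0 -1;0 0 0 0.025 -0.1125 0 -1;0 0 0 0.025 -0.1338 0 -1;0 0 0 0.025 -0.1338 0 -1"}}

```text
time: 18.38
eef_pos: [0.5353, -0.0196, 0.0373]
tcp_rot: [0.208, 0.978, 0.0, 0.0]
contact_force: [0.5, -0.2, -0.7]
opening: 0.002
finger_force: 0.0
```

Run:
```python
from h import *
plan((.6,-.025,.034,-12),(.655,-.02,.034,0))
p=ctrl.read_camera("side");save(p,"side7.png")
a=cv2.imread("pics/side7.png")[145:275,200:370]
cv2.imwrite("pics/c7.png",cv2.resize(a,None,fx=4.5,fy=4.5,interpolation=cv2.INTER_CUBIC))
```

```text
t 18.38 pos [ 0.5353 -0.0196  0.0373] F [ 0.5 -0.2 -0.7] open 0.0
(0.6, -0.025, 0.034, -12) turn [  0.   0. -12.] mm [-61.  21.   3.]
(0.655, -0.02, 0.034, 0) turn [  0.   0. -24.] mm [-110.   48.    3.]
```

View pics/c7.png

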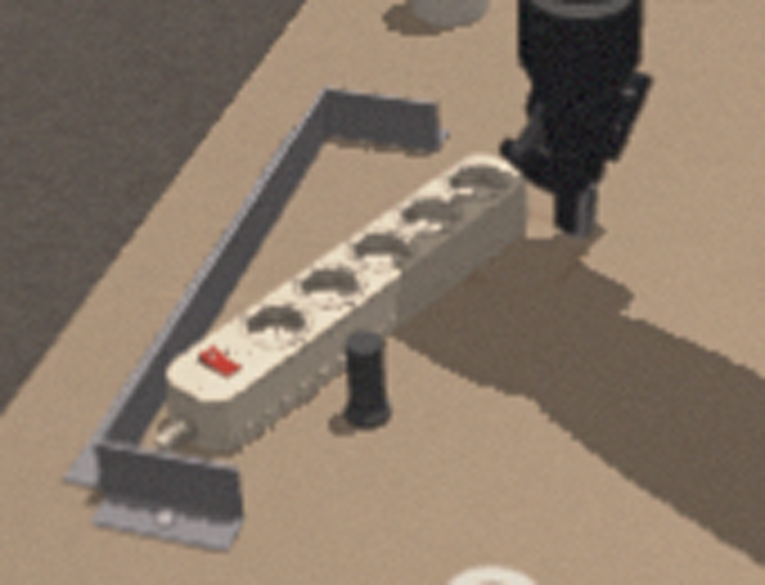

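The gland corner is now close to the back wall and the post is clear. If I swing it from here, the plain end would pass only about 5 mm from the right wall. I'll swing part of the way, nudge the strip left along its axis, then finish the swing.

To row units: -50 mm / 800 = -0.0625, -45 mm / 800 = -0.0563, -8 degrees / 180 = -0.0444.

>>> {"fn": "send_rows", "kwargs": {"rows": "0 0 0 -0.0125 0.005 0.0038 -1;0 0 0 -0.0213 0.0088 0.0038 -1;0 0 -0.0056 -0.03 0.0138 0.0038 -1;0 0 -0.0167 -0.0388 0.0175 0.0038 -1;0 0 -0.0278 -0.0475 0.0213 0.0038 -1;0 0 -0.0389 -0.0563 0.025 0.0038 -1;0 0 -0.0444 -0.0625 0.0275 0.0038 -1;0 0 -0.0444 -0.0625 0.0275 0.0038 -1"}}

```text
time: 19.42
eef_pos: [0.5912, -0.0189, 0.0344]
tcp_rot: [0.138, 0.99, 0.0, 0.001]
contact_force: [-0.1, -0.7, 0.2]
opening: 0.0
finger_force: 0.0
```

To row units: -110 mm / 800 = -0.1375, -100 mm / 800 = -0.125, 60 degrees / 180 = 0.3333.

>>> {"fn": "send_rows", "kwargs": {"rows": "0 0 0 0.025 0 0 -1;0 0 0 0.0438 -0.0188 -0.0375 -1;0 0 0.0556 0.05 -0.0563 -0.1 -1;0 0 0.1111 0.0563 -0.1 -0.125 -1;0 0 0.1667 0.0563 -0.125 -0.125 -1;0 0 0.2222 0.0563 -0.1375 -0.125 -1;0 0 0.2778 0.0563 -0.1375 -0.125 -1;0 0 0.3333 0.0563 -0.1375 -0.125 -1"}}

```text
time: 20.42
eef_pos: [0.5172, -0.1126, 0.1345]
tcp_rot: [0.617, 0.787, 0.0, 0.001]
contact_force: [-0.5, 0.6, 0.3]
opening: -0.001
finger_force: 0.0
```

To row units: 30 degrees / 180 = 0.1667.

>>> {"fn": "send_rows", "kwargs": {"rows": "0 0 0.0556 0 0 0 -1;0 0 0.1111 0 0 0 -1;0 0 0.1667 0 0 0 -1;0 0 0.1667 0 0 0 -1"}}

```text
time: 20.92
eef_pos: [0.5172, -0.1123, 0.1344]
tcp_rot: [0.797, 0.604, 0.0, 0.0]
contact_force: [-0.1, -0.3, 0.8]
opening: -0.003
finger_force: 0.0
```

Run:
```python
from h import *
plan((.59,-.12,.034,-106))
p=ctrl.read_camera("side");save(p,"side8.png")
q=ctrl.read_camera("wrist")
a=cv2.resize(cv2.imread("pics/side8.png")[155:265,210:330],None,fx=3.3,fy=3.3,interpolation=cv2.INTER_CUBIC)
b=q["color"][:,:,::-1][:363,100:500]
cv2.imwrite("pics/c8.png",np.hstack([a,b])); print(a.shape,b.shape)
```

```text
t 20.93 pos [ 0.5172 -0.1123  0.1344] F [-0.1 -0.3  0.8] open -0.0
(0.59, -0.12, 0.034, -106) turn [ 0.1 -0.   0.2] mm [ 12.  72. 100.]
(363, 396, 3) (363, 400, 3)
```

View pics/c8.png

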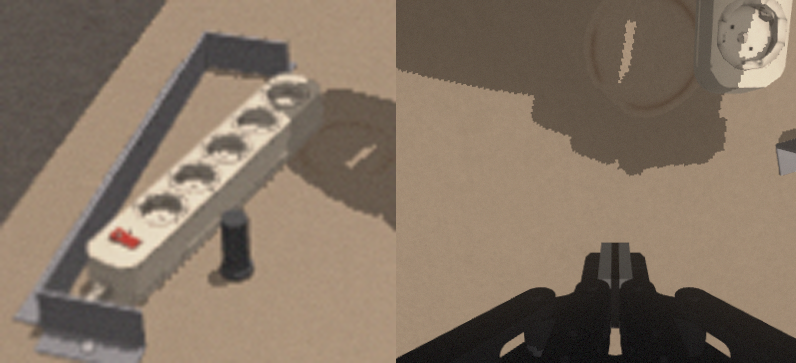

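This shows the strip partly swung in, at about 15°. The gland is behind the post, and the plain end edge is at wrist pixel (446,88). The right wall's front is at about (482,148). That was my 11th picture, one over the limit of 10, so I won't view any more and will work from numbers only.

Run:
```python
from h import *
p=ctrl.read_camera("side");q=ctrl.read_camera("wrist")
f=lambda L,z:ray(p,np.array(L)/3.3+[210,155],z)[:,:2]
a=f([(162,208),(194,176),(226,148),(257,120),(288,94)],.042)
d=a[0]-a[-1];u=d/np.linalg.norm(d);print(a.round(4).tolist(),np.degrees(np.arctan2(*d)),u)
print("socket wrist",ray(q,[(454,33)],.042).round(4),"end edge",ray(q,[(446,88),(401,70)],.042).round(4),"wall",ray(q,[(482,148)],.04).round(4),ray(q,[(482,175)],0).round(4))
print("corner from side",f([(88,240)],.042),"gland base",f([(92,285)],.02))
```

```text
[[0.6725, 0.1614], [0.6625, 0.1161], [0.65, 0.0733], [0.6378, 0.0284], [0.6239, -0.0161]] 15.324834196128455 [0.2642911  0.96444296]
socket wrist [[ 0.6303 -0.0223  0.042 ]] end edge [[ 0.6199 -0.053   0.042 ]
 [ 0.5941 -0.0348  0.042 ]] wall [[ 0.6382 -0.0982  0.04  ]] [[ 0.6539 -0.1308  0.    ]]
corner from side [[0.71304381 0.21293137]] gland base [[0.70162281 0.23751697]]
```

To row units: 99 mm / 800 = 0.1238, 80 mm / 800 = 0.1, -80 degrees / 180 = -0.4444.

>>> {"fn": "send_rows", "kwargs": {"rows": "0 0 -0.0556 0.025 0 0 -1;0 0 -0.1111 0.05 0 0 -1;0 0 -0.1667 0.075 0 0 -1;0 0 -0.2222 0.1 0 0 -1;0 0 -0.2778 0.1238 0.0138 0 -1;0 0 -0.3333 0.1238 0.0138 0 -1;0 0 -0.3889 0.1238 0.0138 0 -1;0 0 -0.4444 0.1238 0.0138 0 -1"}}

```text
time: 22.12
eef_pos: [0.5547, -0.02, 0.1341]
tcp_rot: [0.22, 0.975, 0.0, 0.0]
contact_force: [-0.2, 0.1, -0.2]
opening: 0.002
finger_force: 0.0
```

To row units: 99 mm / 800 = 0.1238, 85 mm / 800 = 0.1063, -11 degrees / 180 = -0.0611.

>>> {"fn": "send_rows", "kwargs": {"rows": "0 0 -0.0556 0 0 0.05 -1;0 0 -0.0611 0 0 0.1063 -1;0 0 -0.0611 0 0 0.1238 -1;0 0 -0.0611 0 0 0.1238 -1"}}

```text
time: 22.62
eef_pos: [0.5543, -0.02, 0.0346]
tcp_rot: [0.129, 0.992, 0.0, -0.001]
contact_force: [-0.7, 0.5, 0.9]
opening: -0.002
finger_force: 0.0
```

Run:
```python
from h import *
plan((.587,-.02,.034,-15),(.62,-.02,.034,-8),(.655,-.02,.034,0))
```

```text
t 22.62 pos [ 0.5543 -0.02    0.0346] F [-0.7  0.5  0.9] open -0.0
(0.587, -0.02, 0.034, -15) turn [-0.  -0.1  0.2] mm [-32.   8.   1.]
(0.62, -0.02, 0.034, -8) turn [ 0.  -0.1 -6.8] mm [-64.  17.   0.]
(0.655, -0.02, 0.034, 0) turn [  0.   -0.1 -14.8] mm [-97.  26.   0.]
```

To row units: -78 mm / 800 = -0.0975, -70 mm / 800 = -0.0875, -11 degrees / 180 = -0.0611.

>>> {"fn": "send_rows", "kwargs": {"rows": "0 0 0 -0.0188 0.005 0 -1;0 0 0 -0.0375 0.01 0 -1;0 0 -0.0111 -0.0475 0.0125 0 -1;0 0 -0.0222 -0.0575 0.015 0 -1;0 0 -0.0333 -0.0675 0.0175 0 -1;0 0 -0.0444 -0.0775 0.02 0 -1;0 0 -0.05 -0.0875 0.0238 0 -1;0 0 -0.0611 -0.0975 0.0263 0 -1"}}

```text
time: 23.62
eef_pos: [0.6359, -0.0198, 0.035]
tcp_rot: [0.033, 0.999, -0.0, -0.0]
contact_force: [-1.4, -1.3, -0.3]
opening: 0.001
finger_force: 0.6
```

Run:
```python
from h import *
plan((.655,-.02,.034,0),(.665,-.02,.034,0))
```

```text
t 23.62 pos [ 0.6359 -0.0198  0.035 ] F [-1.4 -1.3 -0.3] open 0.0
(0.655, -0.02, 0.034, 0) turn [-0.  -0.  -3.7] mm [-19.   1.   1.]
(0.665, -0.02, 0.034, 0) turn [-0.  -0.  -3.7] mm [-29.   2.   1.]
```

To row units: -21 mm / 800 = -0.0263, -20 mm / 800 = -0.025, -4 degrees / 180 = -0.0222.

>>> {"fn": "send_rows", "kwargs": {"rows": "0 0 -0.0056 -0.0063 0 0 -1;0 0 -0.0111 -0.0125 0 0 -1;0 0 -0.0167 -0.0175 0.0013 0 -1;0 0 -0.0222 -0.0213 0.0013 0 -1;0 0 -0.0222 -0.0238 0.0013 0 -1;0 0 -0.0222 -0.025 0.0013 0 -1;0 0 -0.0222 -0.0263 0.0013 0 -1;0 0 -0.0222 -0.0263 0.0013 0 -1"}}

```text
time: 24.62
eef_pos: [0.6566, -0.0202, 0.0351]
tcp_rot: [-0.001, 1.0, 0.0, 0.0]
contact_force: [-0.9, -0.7, -1.1]
opening: -0.0
finger_force: 0.3
```

To row units: -4 mm / 800 = -0.005, -3 mm / 800 = -0.0038.

>>> {"fn": "send_rows", "kwargs": {"rows": "0 0 0 -0.0013 0 0 -1;0 0 0 -0.0025 0 0 -1;0 0 0 -0.0038 0 0 -1;0 0 0 -0.005 0 0 -1;0 0 0 -0.005 0 0 -1"}}

```text
time: 25.25
eef_pos: [0.6607, -0.0203, 0.0352]
tcp_rot: [-0.001, 1.0, -0.0, 0.0]
contact_force: [-0.2, -1.0, -0.8]
opening: -0.004
finger_force: 0.3
```

To row units: -3 mm / 800 = -0.0038, -2 mm / 800 = -0.0025.

>>> {"fn": "send_rows", "kwargs": {"rows": "0 0 0 -0.0013 0 0 -1;0 0 0 -0.0025 0 0 -1;0 0 0 -0.0038 0 0 -1;0 0 0 -0.0038 0 0 -1"}}

```text
time: 25.75
eef_pos: [0.6637, -0.0202, 0.0352]
tcp_rot: [-0.001, 1.0, 0.0, 0.0]
contact_force: [-0.5, -0.6, -0.2]
opening: 0.003
finger_force: 0.3
```

To row units: -3 mm / 800 = -0.0038, -2 mm / 800 = -0.0025.

>>> {"fn": "send_rows", "kwargs": {"rows": "0 0 0 -0.0013 0 0 -1;0 0 0 -0.0025 0 0 -1;0 0 0 -0.0038 0 0 -1;0 0 0 -0.0038 0 0 -1"}}

```text
time: 26.25
eef_pos: [0.6647, -0.0201, 0.035]
tcp_rot: [-0.002, 1.0, 0.0, -0.003]
contact_force: [-6.8, -1.1, 4.1]
opening: -0.0
finger_force: 3.7
```

The plain end has reached the wall (7 N). Next I'll press left of the strip's middle to seat the gland side.

To row units: 135 mm / 800 = 0.1688, 100 mm / 800 = 0.125.

>>> {"fn": "send_rows", "kwargs": {"rows": "0 0 0 0.025 0 0 -1;0 0 0 0.0475 0 0 -1;0 0 0 0.0475 0.0625 0 -1;0 0 0 0.0475 0.125 0 -1;0 0 0 0.0475 0.1688 0 -1;0 0 0 0.0475 0.1688 0 -1"}}

```text
time: 27.0
eef_pos: [0.6287, 0.1172, 0.0356]
tcp_rot: [-0.003, 1.0, 0.0, 0.001]
contact_force: [-0.1, -0.8, -0.6]
opening: 0.002
finger_force: 0.0
```

To row units: -32 mm / 800 = -0.04, -30 mm / 800 = -0.0375.

>>> {"fn": "send_rows", "kwargs": {"rows": "0 0 0 -0.01 0 0 -1;0 0 0 -0.0188 0 0 -1;0 0 0 -0.0238 0 0 -1;0 0 0 -0.0288 0 0 -1;0 0 0 -0.0338 0 0 -1;0 0 0 -0.0375 0 0 -1;0 0 0 -0.04 0 0 -1;0 0 0 -0.04 0 0 -1"}}

```text
time: 28.0
eef_pos: [0.6602, 0.115, 0.0349]
tcp_rot: [-0.001, 1.0, 0.0, 0.0]
contact_force: [-0.9, 0.7, -0.8]
opening: 0.002
finger_force: 0.7
```

To row units: -4 mm / 800 = -0.005, -3 mm / 800 = -0.0038.

>>> {"fn": "send_rows", "kwargs": {"rows": "0 0 0 -0.0025 0 0 -1;0 0 0 -0.0038 0 0 -1;0 0 0 -0.005 0 0 -1;0 0 0 -0.005 0 0 -1"}}

```text
time: 28.5
eef_pos: [0.6643, 0.1147, 0.0351]
tcp_rot: [-0.001, 1.0, -0.0, 0.0]
contact_force: [-2.0, 0.7, -0.7]
opening: 0.005
finger_force: 0.7
```

To row units: -2.5 mm / 800 = -0.0031, -2 mm / 800 = -0.0025.

>>> {"fn": "send_rows", "kwargs": {"rows": "0 0 0 -0.0013 0 0 -1;0 0 0 -0.0025 0 0 -1;0 0 0 -0.0031 0 0 -1;0 0 0 -0.0031 0 0 -1"}}

```text
time: 29.0
eef_pos: [0.6654, 0.1148, 0.035]
tcp_rot: [-0.001, 1.0, -0.0, -0.002]
contact_force: [-5.9, -0.1, 2.4]
opening: 0.003
finger_force: 2.9
```

To row units: -100 mm / 800 = -0.125, -95 mm / 800 = -0.1188.

>>> {"fn": "send_rows", "kwargs": {"rows": "0 0 0 0.0275 0 0 -1;0 0 0 0.0275 0 -0.0625 -1;0 0 0 0.0275 0.025 -0.1188 -1;0 0 0 0.0275 0.0875 -0.125 -1;0 0 0 0.0275 0.1175 -0.125 -1;0 0 0 0.0275 0.1175 -0.075 -1;0 0 0 0.0275 0.1175 -0.025 -1;0 0 0 0.0275 0.1175 0 -1"}}

```text
time: 30.0
eef_pos: [0.6426, 0.2083, 0.0314]
tcp_rot: [-0.001, 1.0, -0.001, -0.002]
contact_force: [0.7, -0.1, -0.3]
opening: 0.0
finger_force: 0.0
```

To row units: -20 mm / 800 = -0.025, -19 mm / 800 = -0.0238.

>>> {"fn": "send_rows", "kwargs": {"rows": "0 0 0 -0.01 0 0 -1;0 0 0 -0.0175 0 0 -1;0 0 0 -0.0213 0 0 -1;0 0 0 -0.0238 0 0 -1;0 0 0 -0.025 0 0 -1;0 0 0 -0.025 0 0 -1"}}

```text
time: 30.75
eef_pos: [0.6641, 0.2089, 0.0352]
tcp_rot: [-0.001, 1.0, 0.0, -0.0]
contact_force: [-2.0, 0.2, 0.3]
opening: 0.002
finger_force: 1.0
```

To row units: -2 mm / 800 = -0.0025, -1 mm / 800 = -0.0013.

>>> {"fn": "send_rows", "kwargs": {"rows": "0 0 0 -0.0013 0 0 -1;0 0 0 -0.0025 0 0 -1;0 0 0 -0.0025 0 0 -1"}}

```text
time: 31.12
eef_pos: [0.6643, 0.2089, 0.035]
tcp_rot: [-0.001, 1.0, -0.0, -0.003]
contact_force: [-7.7, -1.1, 6.1]
opening: -0.003
finger_force: 4.0
```

To row units: -235 mm / 800 = -0.2938, -200 mm / 800 = -0.25.

>>> {"fn": "send_rows", "kwargs": {"rows": "0 0 0 0.015 0 0 -1;0 0 0 0.03 0 0 -1;0 0 0 0.03 0 -0.0625 -1;0 0 0 0.03 -0.025 -0.1188 -1;0 0 0 0.03 -0.1 -0.125 -1;0 0 0 0.03 -0.175 -0.125 -1;0 0 0 0.03 -0.25 -0.125 -1;0 0 0 0.03 -0.2938 -0.125 -1"}}

```text
time: 32.12
eef_pos: [0.6426, -0.0291, 0.1353]
tcp_rot: [-0.0, 1.0, -0.0, 0.001]
contact_force: [0.6, 0.6, -0.4]
opening: -0.002
finger_force: 0.0
```

To row units: 100 mm / 800 = 0.125, 90 mm / 800 = 0.1125.

>>> {"fn": "send_rows", "kwargs": {"rows": "0 0 0 0 0 0.0625 -1;0 0 0 0 0 0.1125 -1;0 0 0 0 0 0.125 -1;0 0 0 -0.0125 0 0.125 -1;0 0 0 -0.0225 0 0.125 -1;0 0 0 -0.0263 0 0.125 -1;0 0 0 -0.03 0 0.125 -1;0 0 0 -0.03 0 0.125 -1"}}

```text
time: 33.12
eef_pos: [0.6671, -0.0261, 0.0354]
tcp_rot: [-0.001, 1.0, -0.0, 0.0]
contact_force: [-1.2, -0.1, 0.6]
opening: -0.001
finger_force: 0.3
```

To row units: -2 mm / 800 = -0.0025, -1 mm / 800 = -0.0013.

>>> {"fn": "send_rows", "kwargs": {"rows": "0 0 0 -0.0013 0 0 -1;0 0 0 -0.0025 0 0 -1;0 0 0 -0.0025 0 0 -1"}}

```text
time: 33.5
eef_pos: [0.6673, -0.0261, 0.0349]
tcp_rot: [-0.001, 1.0, 0.0, -0.003]
contact_force: [-5.8, -0.0, 4.2]
opening: 0.001
finger_force: 3.2
```

Readings are linear (0.6673, 0.6654 and 0.6643 along the length), which is consistent with flush contact against a slightly yawed wall. I'll press once more at the middle, retreat and check.

To row units: 110 mm / 800 = 0.1375, 50 mm / 800 = 0.0625.

>>> {"fn": "send_rows", "kwargs": {"rows": "0 0 0 0.0313 0 0 -1;0 0 0 0.0375 0.0625 0 -1;0 0 0 0.0375 0.1375 0 -1;0 0 0 0.025 0.1375 0 -1;0 0 0 0.01 0.1375 0 -1;0 0 0 0.0038 0.1375 0 -1;0 0 0 0.0013 0.1375 0 -1;0 0 0 0 0.1375 0 -1"}}

```text
time: 34.5
eef_pos: [0.666, 0.0826, 0.0345]
tcp_rot: [-0.0, 1.0, 0.0, -0.005]
contact_force: [-10.4, 0.6, 7.3]
opening: 0.0
finger_force: 5.3
```

>>> {"fn": "send_rows", "kwargs": {"rows": "0 0 0 0.025 0 0 -1;0 0 0 0.05 0 -0.025 -1;0 0 0 0.1125 0 -0.0938 -1;0 0 0 0.1813 0 -0.1625 -1;0 0 0 0.2375 0 -0.225 -1;0 0 0 0.2688 0 -0.2875 -1;0 0 0 0.2688 0 -0.3375 -1;0 0 0 0.2688 0 -0.3375 -1"}}

```text
time: 35.5
eef_pos: [0.4561, 0.0822, 0.3123]
tcp_rot: [-0.0, 1.0, -0.0, 0.007]
contact_force: [-0.1, -1.0, 0.4]
opening: 0.001
finger_force: 0.0
```

Run:
```python
from h import *
np.set_printoptions(precision=4,suppress=True)
plan()
p=ctrl.read_camera("side");save(p,"side9.png");q=ctrl.read_camera("wrist")
for c,P in (("side",p),("wrist",q)):
  for t in ["strip","post","bay","jar","film","cup"]:
    for r in ctrl.look_for(P,t)[:1]: print(c,t,round(r["p"],2),w(P,r["position"]))
# change of side picture vs start outside the work: jar, film, cup patches
a=cv2.imread("pics/side0.png",0).astype(int);b=cv2.imread("pics/side9.png",0).astype(int)
for n,(x,y,ww,h) in dict(jar=(285,112,30,42),film=(292,265,36,48),cup=(340,304,30,28)).items():
    print(n,np.abs(a-b)[y:y+h,x:x+ww].mean().round(2))
# white strip outline in the side picture vs the model flush against the wall
col=np.array(p["color"]);hsv=cv2.cvtColor(col,cv2.COLOR_RGB2HSV)
m=((hsv[...,2]>190)&(hsv[...,1]<60)).astype(np.uint8); m[:145]=0;m[275:]=0;m[:,:200]=0;m[:,370:]=0
k,l,st,ce=cv2.connectedComponentsWithStats(m);i=1+np.argmax(st[1:,4])
pts=np.argwhere(l==i)[:,::-1].astype(np.float32);W=ray(p,pts,.042)[:,:2].astype(np.float32)
print("n",st[i],"rect",cv2.minAreaRect(W))
```

```text
t 35.5 pos [0.4561 0.0822 0.3123] F [-0.1 -1.   0.4] open 0.0
side strip 0.7 [0.6918 0.1298 0.0361]
side post 0.56 [0.7049 0.2648 0.0189]
side bay 0.95 [0.7043 0.2668 0.0175]
side jar 0.96 [ 0.6979 -0.2769  0.0633]
side film 0.73 [0.4809 0.3727 0.0561]
side cup 0.87 [0.3798 0.395  0.0236]
wrist strip 0.82 [0.7201 0.088  0.0453]
wrist post 0.59 [0.6028 0.162  0.0404]
wrist bay 0.97 [ 0.6679 -0.06    0.0157]
wrist jar 0.89 [ 0.6879 -0.2882  0.0719]
wrist cup 0.6 [0.3789 0.376  0.0246]
jar 2.45
film 9.09
cup 2.54
n [231 198  37  40 446] rect ((0.699447751045227, 0.16409707069396973), (0.046879883855581284, 0.1592225730419159), 0.48265284299850464)
```

```bash
python3 -c "
from plant import ctrl
print(ctrl.sign_off())"
```

```text
the job is handed in; nothing more can be done
None
```

The strip lies against the bay's back wall along its whole length: its left end went in behind the post first, then the right end was swung in, with finger pushes only. Contact readings at four points along it fit a straight line, about parallel to the wall. Jar, film roll and cup still measure where they stood. It took about 36 s with at most about 13 N in the readings between moves, but I viewed 11 pictures, one over the limit of 10.

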